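Mount the seal-test carriage on its dovetail rail

TASK

Slide the blue carriage onto the dovetail rail from the rail's open, tapered end, with its clamp knob loose, until it is home against the dark stop block. Then tighten its red clamp knob clockwise all the way to the stop, about a fifth of a turn, and let go. Leave the grey carriage where it stands.

Things in the scene. Friction and masses are not known exactly. Their poses are not given: they have to be found in the camera images.
- blue_carriage: Blue carriage, loose, 0.4 kg (sizes in mm). Origin: underside centre, on the table; x: sliding direction, z up. Base 64 (x) x 62 (y), top at z 26; dovetail channel along x, 31 wide at the foot, 48 at its 17 high ceiling. Fixed on top, z 36 to 54: aluminium seal block, 44 (x) x 50 (y), to be grasped, best across x. Red knob on an ear at the -y side. Slides on the table, or up to 3 mm above it.
- clamp_knob (a joint): Turn (rad) of the blue carriage's red knob, a bar 50 long, 14 wide, z 58 to 82 mm (above the seal block), on an upright axis at carriage x 0, y -56. At 0 (loose) the bar lies along carriage x; grows clockwise seen from above; 1.3: tight, a hard stop, bar nearly along y. Starts at 0 to 0.2; steady friction 0.05 N m, stays where left.
- rail: Steel dovetail rail fixed to the table (mm). Origin: underside, middle; x to the stop, z up. 40 wide at the top, 26 at the foot, 14 high, x -65 to 65; from x -41 to -65 it tapers to a nose 20 wide (foot 10). Dark stop block x 65 to 85, 66 wide, 22 high. Undercut: the carriage (2.5 mm play a side) enters only over the nose, x along the rail's x; at the stop its origin is at x 33, y 0.
- grey_carriage: Grey carriage of the same shape, size and frame as the blue one (62 x 64 mm base, origin at the centre of its underside), also with a seal block and a red knob; loose. Belongs elsewhere, to be left alone.

How it is judged (in metres and radians):
On the way, in this order (a step that is already met when the one before it is completed fails the run):
1. the blue carriage is on the dovetail and home against the stop block, within 10 mm (x of blue_carriage in the frame of rail between 0.023 and 0.043 m and y of blue_carriage in the frame of rail between -0.01 and 0.01 m and height (world z) of blue_carriage below 0.008 m and angle between the x axis of blue_carriage and the x axis of rail, either way round below 0.175 rad), for 0.2 s.
2. the clamp knob is turned clockwise to its stop, within 0.25 rad (value of joint clamp_knob above 1.05 rad), for 0.2 s.
At the end, for the whole second after the job is handed in: The blue carriage sits on the dovetail within 10 mm of the stop block, in line with the rail within 10 degrees and 10 mm, at rest, and its clamp knob is within 0.25 rad of its tight stop (joint above 1.05) (all of step 1 and value of joint clamp_knob above 1.05 rad and linear speed of blue_carriage below 0.02 m/s); the robot touches nothing.
It fails at once if the grey carriage is moved by more than 30 mm (distance of grey_carriage from where it was at the start of the episode above 0.03 m).
It also fails if it takes over 64 s, if anything falls off the work surface, if the arm or the gripper's body presses on something with over 40 N, if the wrist force passes 120 N, or if a joint passes its speed limit or range.

ROBOT

A 7-joint arm with a two-finger parallel gripper is mounted at the origin on a cart in front of the work surface, level with it; the furniture and walls round the work are solid. World frame = base frame: x ahead of the robot, y to its left, z up, the work surface at z = 0. Lengths are in mm, angles in rad, forces in N, time in s.
With the tool pointing down it reaches from about 400 to 850 mm from the base axis. Payload 10.4 kg.
Tool frame: the origin (TCP) lies on the centre line of the jaws, within the pads' length; the fingertips stand 14 mm ahead of it and the grasp point (between the pads) lies 5 mm behind it; z points along the fingers, y is the direction in which the jaws open and shut (so a half turn about z gives the same grasp; the last joint's range is limited). The gripper opens to 87 mm and grips with 3 to 60 N. Pads are 19 mm wide; open, the fingers measure 117 mm over their backs; the gripper's body (75 mm by 190 mm) begins 51 mm behind the grasp point.
Start: joints at [1.12, 0.332, -0.065, 1.46, 0.022, 1.35, -0.088], TCP at [259.317, -568.687, 236.576] pointing down, gripper open.
Joint ranges: [-2.6, 2.6], [-0.5, 2.12], [-1.47, 1.34], [0.16, 2.42], [-1.27, 4.41], [0.06, 2.06], [-2.6, 2.6]. Speed limits (rad/s): [2.22, 2.22, 2.79, 2.79, 3.14, 3.14, 3.14].

INTERFACE

Orientations are given as a unit quaternion [x, y, z, w].
In Python, from workcell import telemetry, get_image, arm gives the robot as it stands. The module is installed in compiled form; this text tells all that it offers.
- The arm moves only by the tool apply_moves, never from a script. Its argument "moves" is a list of rows, each a list of 4 numbers: the shift along the tool's x, y, z in m, then the turn about the tool's z in degrees. A call has 1 to 20 rows; each row is the pose to reach, as a shift and turn from the pose commanded when the call began, along the tool's axes at that moment; what a row does not reach only later rows make up. A row lasts 1/10 s, in which the tool goes at most 50 mm and 8.59 degrees, less where a joint would pass 70% of its speed; a pose out of reach is approached as far as the arm can. A call with a gripper value outside its range is refused whole. "claw" is the finger opening in m, from 0 to 0.087, set as the call begins (left out, the last holds). The fingers move at their own pace and stop on an object; "force" is the grip in N (left out, the last holds). Time passes only in rows, so rows that repeat a pose let the fingers close. It gives the time, the measured TCP pose, the force and the opening at its end, in the units of the state.
- telemetry.read_state(): the state, without advancing time (a new reading comes with each control period).
- get_image(name): name is "scene" or "top" or "wrist"; returns a dict with "img" (384x512x3 uint8, red, green, blue), "vertical_fov" (degrees; the focal length in pixels is half the picture's height over the tangent of half this angle, whatever the lens; pixels are square), "cx", "cy" (the principal point, pixels), "T" (4x4, takes a point from camera to world coordinates); the wrist camera has in their place "tool_from_camera" (4x4, takes a point from camera to tool coordinates, whose origin is the TCP and whose axes are the flange's). Camera axes: x right, y down, z forward; pixel columns grow to the right and rows downward; lengths in mm; the calibration is good to about 2 mm. The wrist camera is an equidistant fisheye: a pixel r from the principal point sees the ray r / f radians off the axis. A picture is of the moment at which its call begins: read the wrist's pose just before it. There is no depth.
- arm.hand_in(): hands the job in, once; it reports no verdict.
The state is a dict: "t": time; "q": joint angles; "qvel": joint speeds; "tau": joint torques, N m; "tool_pos": TCP position; "tool_rot": TCP orientation; "wrist_force": force on the tool from outside, world axes, zero at the start; "torque": the same for the moment, N m; "gripper_width": opening from 0.0 (shut) to 1.0 (fully open).
Only numpy, scipy, OpenCV 4.12 (cv2) and the standard library are available. Lean on these libraries where they do the work, as an engineer would, in place of code of your own. Each camera call takes 0.05 s, during which the arm holds its last target.

## Working session

There is one attempt and no reset: what is moved stays moved. The work goes in short steps, Python scripts to look and compute and a tool call to move; the robot and the scene stay as the last step left them, time stands still between calls to the robot, and variables do not carry over. Pictures are saved under pics/ and viewed, and the job is handed in when it is done.

Besides the shell and the picture viewer there is one more tool, called after ">>>" as a command line: name --pt "numbers of a row" for each row, then --argument value for the rest. apply_moves: Moves the arm, as the interface text tells. Its arguments: {"type":"object","properties":{"moves":{"type":"array","items":{"type":"array","items":{"type":"number"}}},"claw":{"type":"number"},"force":{"type":"number"}},"required":["moves"]}

```bash
mkdir -p pics; ls
python3 - <<'E'
from workcell import telemetry, get_image, arm
import cv2,numpy as np
s=telemetry.read_state();print(s)
for n in ["scene","top","wrist"]:
    d=get_image(n);cv2.imwrite(f"pics/{n}0.png",d["img"][:,:,::-1])
    print(n,{k:(np.round(v,3).tolist() if k!='img' else 0) for k,v in d.items()})
E
```

```text
pics
{'t': 0.0, 'q': array([ 1.12038826,  0.33289159, -0.06473416,  1.46093752,  0.02160168,
        1.34989348, -0.08852355]), 'qvel': array([ 1.63009502e-03,  3.56083606e-04, -7.85090730e-04, -6.12482798e-04,
        5.57983208e-05,  9.71863900e-05, -3.25797682e-04]), 'tau': array([-9.06305081e-05, -6.23254037e+01,  2.46494956e-02, -3.89892089e+01,
       -6.12396165e-02,  3.97563726e-02,  1.88801864e-04]), 'tool_pos': array([ 259.16028436, -568.33431686,  235.74350545]), 'tool_rot': array([ 9.77206192e-01,  2.12291179e-01, -1.79634610e-04, -6.94204706e-04]), 'wrist_force': array([-0.28523708,  0.09438703,  0.32983063]), 'torque': array([ 0.00131285, -0.03989697,  0.04242992]), 'gripper_width': 1.0018647910327272}
scene {'img': 0, 'vertical_fov': 56.831, 'cx': 254.858, 'cy': 193.911, 'T': [[-0.71, -0.34, 0.616, -32.677], [-0.703, 0.312, -0.639, 578.582], [0.025, -0.887, -0.46, 451.752], [0.0, 0.0, 0.0, 1.0]]}
top {'img': 0, 'vertical_fov': 55.407, 'cx': 257.055, 'cy': 186.016, 'T': [[-0.021, -0.981, 0.192, 357.777], [-1.0, 0.021, -0.003, 45.183], [-0.001, -0.192, -0.981, 889.407], [0.0, 0.0, 0.0, 1.0]]}
wrist {'img': 0, 'vertical_fov': 65.706, 'cx': 252.921, 'cy': 188.975, 'tool_from_camera': [[0.0, -0.953, -0.304, 83.566], [1.0, 0.001, -0.001, -0.84], [0.001, -0.304, 0.953, -148.999], [0.0, 0.0, 0.0, 1.0]]}
```

View pics/top0.png

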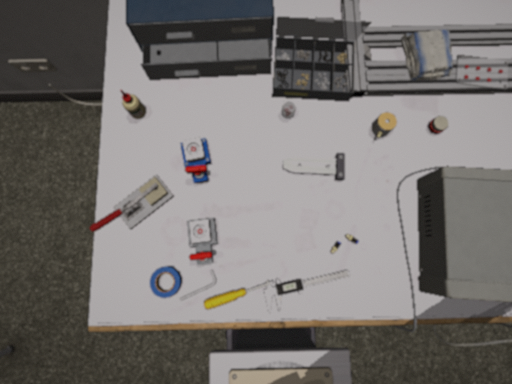

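View pics/scene0.png

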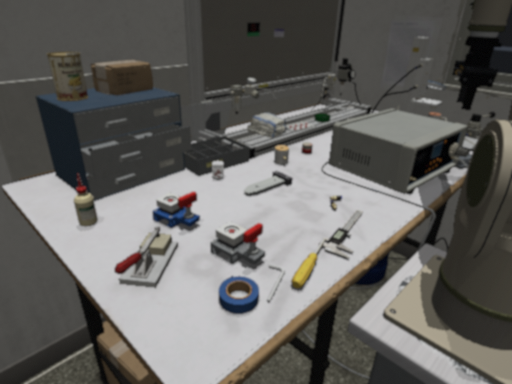

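View pics/wrist0.png

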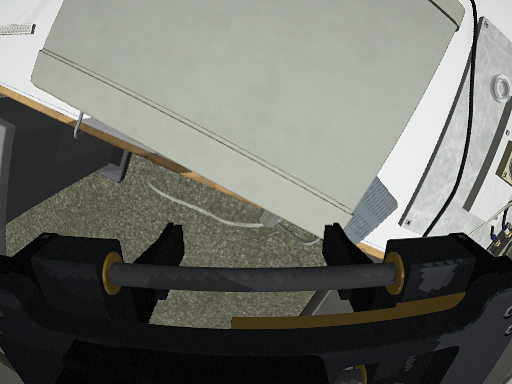

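Top view: the blue carriage is near (196,158) with its knob at (197,169), and the grey one is near (202,238). The rail runs from its nose at about (284,164) to the stop at (340,166). I'll enlarge these to measure.

```bash
cat > h.py <<'E'
from workcell import telemetry, get_image, arm
import cv2,numpy as np
from scipy.spatial.transform import Rotation as R
def ray(d,u,v,T=None):
    h=d["img"].shape[0]; f=h/2/np.tan(np.radians(d["vertical_fov"]/2))
    x=np.array([u-d["cx"],v-d["cy"]])
    if T is None: T=d["T"]; r=np.array([x[0]/f,x[1]/f,1])
    else:
        n=np.linalg.norm(x); th=n/f; r=np.array([*(x/max(n,1e-9)*np.sin(th)),np.cos(th)])
    return T[:3,3],T[:3,:3]@r
def plane(d,u,v,z,T=None):
    o,r=ray(d,u,v,T); return o+r*(z-o[2])/r[2]
def wristT(s,d):
    T=np.eye(4);T[:3,:3]=R.from_quat(s["tool_rot"]).as_matrix();T[:3,3]=s["tool_pos"];return T@d["tool_from_camera"]
def proj(d,p,T=None):
    h=d["img"].shape[0]; f=h/2/np.tan(np.radians(d["vertical_fov"]/2))
    w=T is not None; T=d["T"] if T is None else T
    c=np.linalg.inv(T)@np.append(p,1); 
    if not w: return np.array([d["cx"]+f*c[0]/c[2],d["cy"]+f*c[1]/c[2]])
    n=np.hypot(c[0],c[1]);th=np.arctan2(n,c[2]);return np.array([d["cx"]+f*th*c[0]/n,d["cy"]+f*th*c[1]/n])
E
python3 - <<'E'
from h import *
d=get_image("top")
im=d["img"][:,:,::-1]
a=cv2.resize(im[130:190,170:230],None,fx=6,fy=6,interpolation=cv2.INTER_CUBIC)
b=cv2.resize(im[140:190,275:355],None,fx=5,fy=5,interpolation=cv2.INTER_CUBIC)
c=np.zeros((360,770,3),np.uint8);c[:,:360]=a;c[:250,370:770]=b
cv2.imwrite("pics/z1.png",c)
for u,v,z in [(195,150,54),(197,169,82),(284,164,14),(312,167,14),(340,166,22),(202,232,54)]: print(u,v,plane(d,u,v,z).round(1))
E
```

```text
195 150 [611.8 187.7  54. ]
197 169 [558.3 177.9  82. ]
284 164 [583.4 -25.5  14. ]
312 167 [574.3 -94.3  14. ]
340 166 [ 573.4 -161.5   22. ]
202 232 [417.7 169.6  54. ]
```

View pics/z1.png

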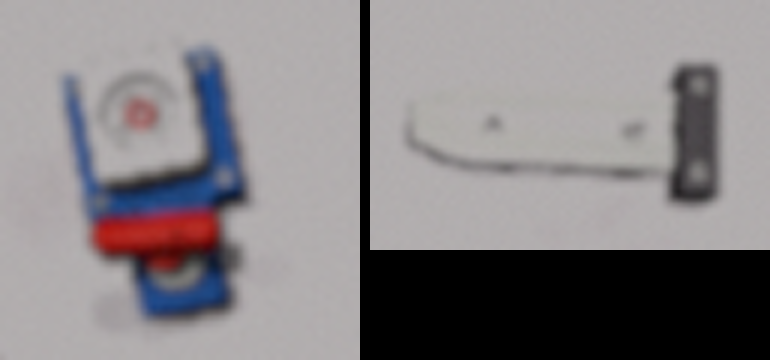

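>>> apply_moves --pt "0 0 -0.04 0" --pt "0.02 -0.02 -0.08 0" --pt "0.47 -0.43 -0.08 25" --pt "0.47 -0.43 -0.08 25" --pt "0.47 -0.43 -0.08 25" --pt "0.47 -0.43 -0.08 25" --pt "0.47 -0.43 -0.08 25" --pt "0.47 -0.43 -0.08 25" --pt "0.47 -0.43 -0.08 25" --pt "0.47 -0.43 -0.08 25" --pt "0.47 -0.43 -0.08 25" --pt "0.47 -0.43 -0.08 25" --pt "0.47 -0.43 -0.08 25" --pt "0.47 -0.43 -0.08 25" --pt "0.47 -0.43 -0.04 25" --pt "0.47 -0.43 -0.03 25" --pt "0.47 -0.43 -0.03 25" --pt "0.47 -0.43 -0.03 25" --pt "0.47 -0.43 -0.03 25" --pt "0.47 -0.43 -0.03 25" --claw 0.087

```text
t: 2.2
tool_pos: [509.0, 16.8, 267.7]
tool_rot: [1.0, -0.005, 0.001, 0.0]
wrist_force: [1.0, 0.2, 0.4]
gripper_width: 1.003
```

Run:
```python
from h import *
s=telemetry.read_state();d=get_image("wrist")
import pickle;pickle.dump((s,d),open("w1.pkl","wb"))
print(s["t"],s["tool_pos"],s["q"],R.from_quat(s["tool_rot"]).as_matrix()[:,:2])
cv2.imwrite("pics/w1.png",cv2.resize(d["img"][:,:,::-1],(800,600)))
```

```text
2.2 [508.96112169  16.78294867 267.74117298] [ 0.45781001  0.10152465 -0.61593887  1.68847657  0.06056892  1.36875274
 -1.74856295] [[ 9.99948227e-01 -1.00053960e-02]
 [-1.00045455e-02 -9.99949844e-01]
 [ 1.85824614e-03  4.48994850e-04]]
```

View pics/w1.png

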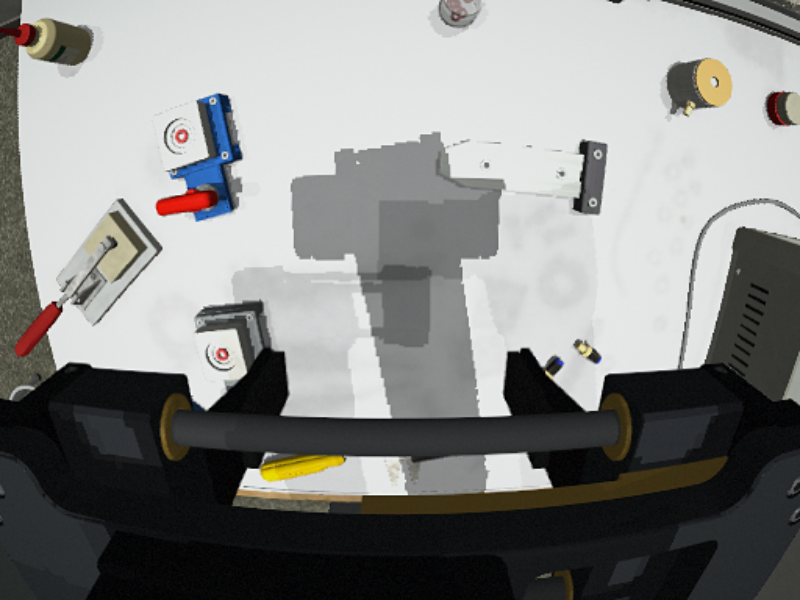

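The wrist view (800×600) shows the blue carriage at (195,150) with the knob at (190,203). The rail runs from its nose at (442,165) to the stop at (592,178). I'll zoom in for corners.

Run:
```python
from h import *
import pickle;s,d=pickle.load(open("w1.pkl","rb"))
im=d["img"][:,:,::-1]
a=cv2.resize(im[50:150,90:170],None,fx=5,fy=5,interpolation=cv2.INTER_CUBIC)
b=cv2.resize(im[75:145,270:400],None,fx=3,fy=3,interpolation=cv2.INTER_CUBIC)
c=np.zeros((500,800,3),np.uint8);c[:,:400]=a;c[:210,405:795]=b
cv2.imwrite("pics/z2.png",c)
```

```text
(no output)
```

View pics/z2.png

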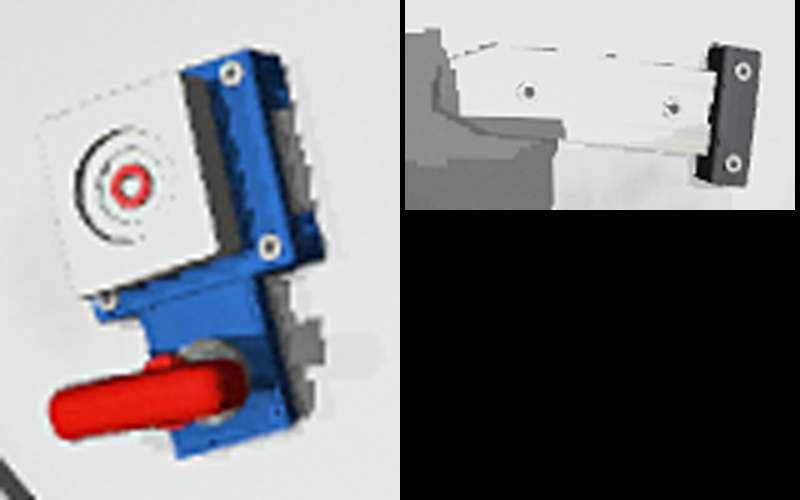

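Run:
```python
from h import *
import pickle;s,d=pickle.load(open("w1.pkl","rb"));T=wristT(s,d)
A=lambda x,y:((x+.5)/5-.5+90,(y+.5)/5-.5+50)
B=lambda x,y:((x-405+.5)/3-.5+270,(y+.5)/3-.5+75)
c=np.array([plane(d,*A(*p),54,T) for p in [(43,120),(183,70),(222,252),(80,299)]])
print("seal",c.round(1).tolist(),c.mean(0), [np.linalg.norm(c[i]-c[i-1]).round(1) for i in range(4)])
print("ring",plane(d,*A(131,186),54,T))
ydir=(c[0]+c[1]-c[2]-c[3]);print("y yaw",np.degrees(np.arctan2(ydir[1],ydir[0])))
xd=(c[1]+c[2]-c[0]-c[3]);print("x yaw",np.degrees(np.arctan2(xd[1],xd[0])))
sc=np.array([plane(d,*A(*p),26,T) for p in [(231,72),(269,246),(108,299)]]);print("screws",sc.round(1).tolist(),"mid diag",(sc[0]+sc[2])/2)
e=sc[0]-sc[1];print(np.degrees(np.arctan2(e[1],e[0])),np.linalg.norm(e))
k=np.array([plane(d,*A(*p),82,T) for p in [(60,410),(235,378)]]);print("knob",k,k.mean(0))
st=np.array([plane(d,*B(*p),22,T) for p in [(722,44),(760,48),(748,186),(713,182)]]);print("stop",st.round(1).tolist(),st.mean(0))
b=np.array([plane(d,*B(*p),22 if i>1 else 14,T) for i,p in enumerate([(528,92),(672,106),(742,71),(733,163)])]);print("bolts",b.round(1).tolist())
e=b[1]-b[0];print("rail yaw",np.degrees(np.arctan2(e[1],e[0])),np.linalg.norm(e));e=b[2]-b[3];print(np.degrees(np.arctan2(e[1],e[0])),(b[2]+b[3])/2)
for p in [(495,44),(710,70),(565,138),(700,154)]: print(plane(d,*B(*p),14,T).round(1))
t=get_image("top")
for u,v,z in [(275+(493-370)/5-.4,140+124/5-.4,14),(275+(635-370)/5-.4,140+129/5-.4,14),(275+(698-370)/5-.4,140+84/5-.4,22),(275+(697-370)/5-.4,140+172/5-.4,22),(170+141/6-.4,130+115/6-.4,54)]: print("top",plane(t,u,v,z).round(1))
```

```text
seal [[636.9, 218.8, 54.0], [644.7, 176.7, 54.0], [596.3, 167.4, 54.0], [587.9, 209.9, 54.0]] [616.46812993 193.22436456  54.        ] [np.float64(49.9), np.float64(42.8), np.float64(49.3), np.float64(43.3)]
ring [616.06125511 192.77262498  54.        ]
y yaw 10.567892723662844
x yaw -79.11226979148472
screws [[646.5, 174.6, 26.0], [597.1, 164.9, 26.0], [586.7, 215.7, 26.0]] mid diag [616.58516044 195.1184614   26.        ]
11.055334839690719 50.26568281353587
knob [[561.32001097 203.24744391  82.        ]
 [565.798474   154.33032265  82.        ]] [563.55924249 178.78888328  82.        ]
stop [[608.9, -152.2, 22.0], [608.7, -172.1, 22.0], [542.7, -169.2, 22.0], [543.9, -150.6, 22.0]] [ 576.03677078 -161.0196502    22.        ]
bolts [[581.9, -61.4, 14.0], [578.2, -130.8, 14.0], [597.0, -162.9, 22.0], [553.3, -160.4, 22.0]]
rail yaw -93.07904652549045 69.57342198841722
-3.2766316312063877 [ 575.1785075  -161.69077262   22.        ]
[603.4 -46.1  14. ]
[ 596.4 -149.7   14. ]
[561.2 -79.1  14. ]
[ 556.1 -146.3   14. ]
top [581.6 -63.   14. ]
top [ 577.5 -132.9   14. ]
top [ 597.6 -163.6   22. ]
top [ 553.4 -160.2   22. ]
top [614.9 192.3  54. ]
```

>>> apply_moves --pt "0.105 -0.177 0 -11.4" --pt "0.105 -0.177 0 -11.4" --pt "0.105 -0.177 0 -11.4" --pt "0.105 -0.177 0 -11.4" --pt "0.105 -0.177 0.05 -11.4" --pt "0.105 -0.177 0.1 -11.4" --pt "0.105 -0.177 0.15 -11.4" --pt "0.105 -0.177 0.158 -11.4" --pt "0.105 -0.177 0.158 -11.4" --pt "0.105 -0.177 0.158 -11.4" --pt "0.105 -0.177 0.158 -11.4" --claw 0.087 --force 30

```text
t: 3.4
tool_pos: [616.7, 194.2, 111.8]
tool_rot: [0.995, 0.095, 0.002, -0.0]
wrist_force: [0.3, -0.2, 0.4]
gripper_width: 1.0
```

```bash
cat > st.py <<'E'
from h import *
s=telemetry.read_state();M=R.from_quat(s["tool_rot"]).as_matrix()
print("t",round(s["t"],2),"pos",s["tool_pos"].round(2),"yaw",np.degrees(np.arctan2(M[1,0],M[0,0])).round(2),"q",s["q"].round(2),"F",s["wrist_force"].round(1),s["torque"].round(2),"gw",round(s["gripper_width"]*87,1))
def rel(x,y,z=None):
    dz=0 if z is None else z-s["tool_pos"][2]
    print("tool delta",(M.T@np.array([x-s["tool_pos"][0],y-s["tool_pos"][1],dz])).round(1))
E
python3 - <<'E'
from st import *
rel(616.3,193,44)
d=get_image("wrist");cv2.imwrite("pics/w2.png",d["img"][:,:,::-1])
E
```

```text
t 3.4 pos [616.65 194.25 111.79] yaw 10.89 q [ 0.11  0.55 -0.66  1.52  0.36  1.19 -1.99] F [ 0.3 -0.2  0.4] [ 0.03  0.03 -0.02] gw 87.0
tool delta [-0.9  1.2 67.8]
```

View pics/w2.png

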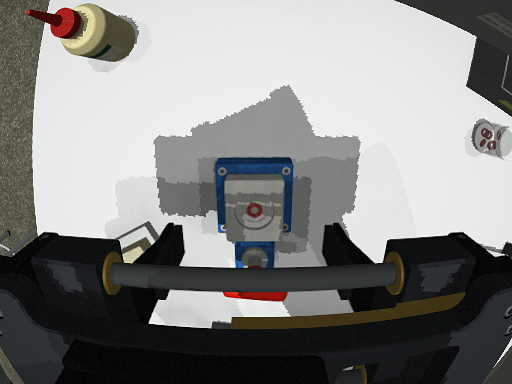

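The carriage is centred between the fingers and square to them, with the seal ring at (254,211). I'll descend and close.

>>> apply_moves --pt "-0.001 0.001 0.03 0" --pt "-0.001 0.001 0.05 0" --pt "-0.001 0.001 0.06 0" --pt "-0.001 0.001 0.067 0" --pt "-0.001 0.001 0.067 0" --pt "-0.001 0.001 0.067 0"

```text
t: 4.05
tool_pos: [614.9, 192.8, 42.7]
tool_rot: [0.995, 0.095, 0.001, -0.0]
wrist_force: [0.1, -0.8, -0.0]
gripper_width: 0.999
```

>>> apply_moves --pt "0 0 0 0" --pt "0 0 0 0" --pt "0 0 0 0" --pt "0 0 0 0" --pt "0 0 0 0" --pt "0 0 0 0" --pt "0 0 0 0" --pt "0 0 0 0" --claw 0.03 --force 30

```text
t: 4.85
tool_pos: [614.3, 192.5, 41.6]
tool_rot: [0.995, 0.095, 0.0, -0.0]
wrist_force: [-0.6, 0.0, 0.8]
gripper_width: 0.502
```

Run:
```python
from st import *
# pre-entry: rail x = -110 => carriage centre
th=np.radians(-93.2);D=np.array([np.cos(th),np.sin(th)]);O=np.array([580.2,-86.4])
for rx in(-115,33): print(rx,O+D*rx); rel(*(O+D*rx))
```

```text
t 4.85 pos [614.31 192.54  41.55] yaw 10.91 q [ 0.09  0.63 -0.63  1.57  0.41  1.07 -2.02] F [-0.6  0.   0.8] [ 0.11 -0.06  0.  ] gw 43.6
-115 [586.61947307  28.42068788]
tool delta [-58.3 155.9  -0. ]
33 [ 578.35789034 -119.34854522]
tool delta [-94.3 299.4  -0. ]
```

>>> apply_moves --pt "0 0 -0.002 0" --pt "-0.007 0.02 -0.002 2" --pt "-0.015 0.04 -0.002 4" --pt "-0.023 0.06 -0.002 6" --pt "-0.03 0.08 -0.002 8" --pt "-0.038 0.1 -0.002 10" --pt "-0.046 0.12 -0.002 12" --pt "-0.053 0.14 -0.002 14.1" --pt "-0.06 0.155 -0.002 14.1" --pt "-0.06 0.155 -0.002 14.1" --pt "-0.06 0.155 -0.002 14.1" --pt "-0.06 0.155 -0.002 14.1"

```text
t: 6.05
tool_pos: [584.8, 30.1, 43.7]
tool_rot: [1.0, -0.027, 0.0, -0.0]
wrist_force: [0.1, 0.6, -4.0]
gripper_width: 0.501
```

Run:
```python
from st import *
d=get_image("wrist");T=wristT(s,d);t=get_image("top")
import pickle;pickle.dump((s,d,t),open("w3.pkl","wb"))
cv2.imwrite("pics/w3.png",cv2.resize(d["img"][:,:,::-1],(800,600),interpolation=cv2.INTER_CUBIC))
a=cv2.resize(t["img"][125:205,220:360,::-1],None,fx=5,fy=5,interpolation=cv2.INTER_CUBIC);cv2.imwrite("pics/t3.png",a)
```

```text
t 6.05 pos [584.78  30.09  43.65] yaw -3.09 q [ 0.34  0.5  -0.58  1.74  0.32  1.   -1.98] F [ 0.1  0.6 -4. ] [0.03 0.04 0.01] gw 43.6
```

View pics/w3.png

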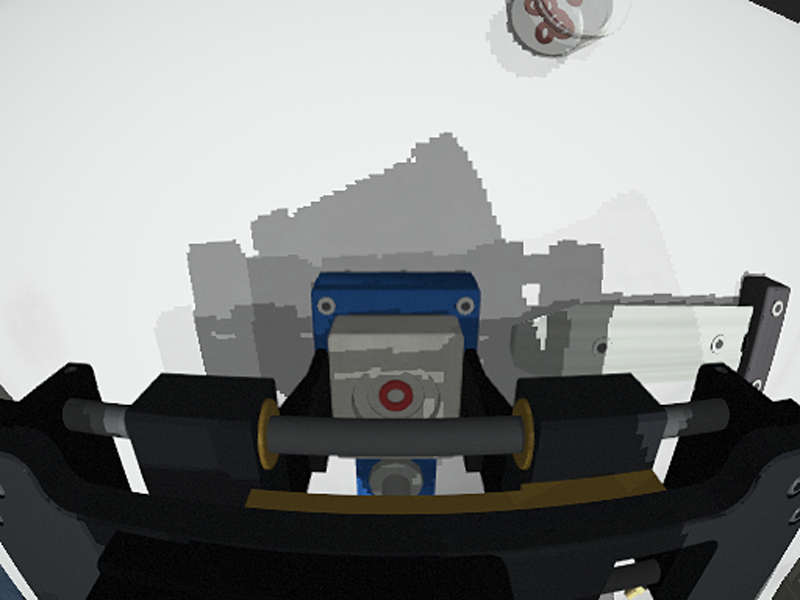

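View pics/t3.png

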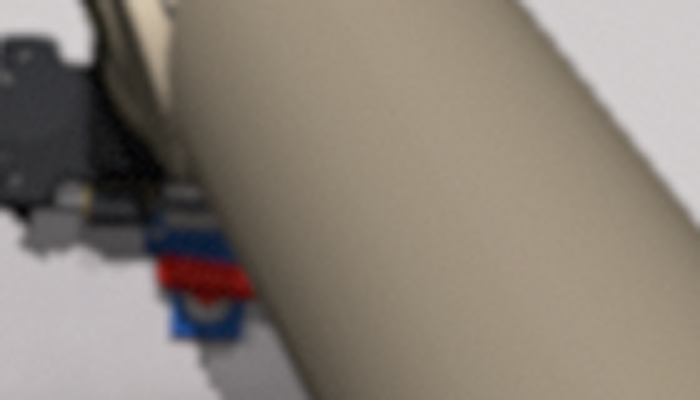

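Wrist view: the carriage is held and lifted (z force -4 N), with its screws at (325,306) and (465,306). The rail bolts are at (601,346) and (717,344). I'll check the alignment of the two from this picture.

Run:
```python
from h import *
import pickle;s,d,t=pickle.load(open("w3.pkl","rb"));T=wristT(s,d)
P=lambda x,y,z:plane(d,(x+.5)*.64-.5,(y+.5)*.64-.5,z,T)
sc=[P(325.5,306,28),P(465,306,28)];b=[P(601,346,14),P(717.5,344,14),P(777,308,22),P(757,385,22)]
print(np.round(sc,1),np.round(b,1))
th=np.radians(-93.2);D=np.array([np.cos(th),np.sin(th)]);N=np.array([-D[1],D[0]]);O=np.array([580.2,-86.4])
for p in sc+b: q=p[:2]-O;print(q@D,q@N)
e=sc[1]-sc[0];print(np.degrees(np.arctan2(e[1],e[0])));e=b[1]-b[0];print(np.degrees(np.arctan2(e[1],e[0])))
M=wristT(s,{"tool_from_camera":np.eye(4)});q=M[:2,3]-O;print("tcp in rail",q@D,q@N)
```

```text
[[612.6  55.6  28. ]
 [609.8   3.   28. ]] [[ 582.1  -62.    14. ]
 [ 576.5 -132.    14. ]
 [ 596.5 -164.6   22. ]
 [ 552.6 -162.7   22. ]]
-143.60336524083016 24.404158996942652
-90.90189526250617 24.55867859681314
-24.5084176794138 0.5433171063476467
45.693745186498 -1.1035945443901645
77.18575179326244 20.607927698113627
77.70095484005903 -23.32679386078209
-93.03201046272126
-94.54388711278149
tcp in rail -116.56798563130526 -1.931444534953918
```

>>> apply_moves --pt "0 0.01 0 0" --pt "0 0.02 0 0" --pt "0 0.028 0 0" --pt "0 0.034 0 0" --pt "0 0.04 0 0" --pt "0 0.046 0 0" --pt "0 0.052 0 0" --pt "0 0.058 0 0" --pt "0 0.064 0 0" --pt "0 0.07 0 0" --pt "0 0.07 0 0"

```text
t: 7.25
tool_pos: [580.8, -42.3, 43.5]
tool_rot: [1.0, -0.029, -0.0, 0.0]
wrist_force: [-0.2, -0.7, -4.0]
gripper_width: 0.508
```

Run:
```python
from st import *
th=np.radians(-93.2);D=np.array([np.cos(th),np.sin(th)]);N=np.array([-D[1],D[0]]);O=np.array([580.2,-86.4])
q=s["tool_pos"][:2]-O;print("tcp in rail",q@D,q@N)
```

```text
t 7.25 pos [580.76 -42.31  43.47] yaw -3.27 q [ 0.45  0.49 -0.56  1.75  0.3   0.99 -1.85] F [-0.2 -0.7 -4. ] [0.05 0.02 0.03] gw 44.2
tcp in rail -44.05320799647954 -1.9049429271780407
```

>>> apply_moves --pt "0 0.006 0 0" --pt "0 0.012 0 0" --pt "0 0.018 0 0" --pt "0 0.024 0 0" --pt "0 0.03 0 0" --pt "0 0.036 0 0" --pt "0 0.042 0 0" --pt "0 0.048 0 0" --pt "0 0.054 0 0" --pt "0 0.06 0 0" --pt "0 0.065 0 0" --pt "0 0.07 0 0" --pt "0 0.072 0 0" --pt "0 0.072 0 0"

```text
t: 8.65
tool_pos: [576.8, -113.2, 43.5]
tool_rot: [1.0, -0.028, 0.0, 0.0]
wrist_force: [0.6, -0.3, -2.5]
gripper_width: 0.504
```

Run:
```python
from st import *
th=np.radians(-93.2);D=np.array([np.cos(th),np.sin(th)]);N=np.array([-D[1],D[0]]);O=np.array([580.2,-86.4])
q=s["tool_pos"][:2]-O;print("tcp in rail",q@D,q@N)
```

```text
t 8.65 pos [ 576.79 -113.23   43.55] yaw -3.22 q [ 0.55  0.49 -0.54  1.73  0.29  1.   -1.72] F [ 0.6 -0.3 -2.5] [ 0.02 -0.01  0.01] gw 43.8
tcp in rail 26.981809452440125 -1.904613627726517
```

>>> apply_moves --pt "0 0.002 0.001 0" --pt "0 0.004 0.0015 0" --pt "0 0.005 0.002 0" --pt "0 0.006 0.002 0" --pt "0 0.007 0.002 0" --pt "0 0.008 0.002 0" --pt "0 0.008 0.002 0"

```text
t: 9.35
tool_pos: [576.5, -119.8, 41.6]
tool_rot: [1.0, -0.028, 0.0, -0.001]
wrist_force: [-0.7, 4.9, -2.7]
gripper_width: 0.503
```

Run:
```python
from st import *
th=np.radians(-93.2);D=np.array([np.cos(th),np.sin(th)]);N=np.array([-D[1],D[0]]);O=np.array([580.2,-86.4])
q=s["tool_pos"][:2]-O;print("tcp in rail",q@D,q@N)
d=get_image("wrist");cv2.imwrite("pics/w4.png",cv2.resize(d["img"][:,:,::-1],(800,600),interpolation=cv2.INTER_CUBIC))
```

```text
t 9.35 pos [ 576.47 -119.83   41.6 ] yaw -3.15 q [ 0.56  0.5  -0.54  1.73  0.3   0.99 -1.71] F [-0.7  4.9 -2.7] [ 1.22  0.   -0.14] gw 43.8
tcp in rail 33.58826058947995 -1.8566649241643094
```

View pics/w4.png

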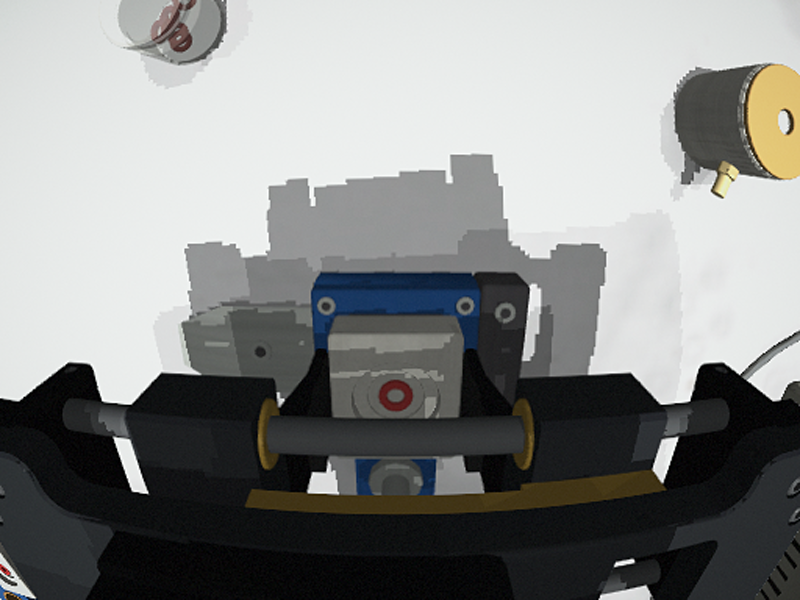

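The carriage is home: contact force 4.9 N and the TCP at rail x 33.6. In the picture it sits flush against the stop at x≈480. Now I'll release, rise, then turn over the knob.

>>> apply_moves --pt "0 0 0 0" --pt "0 0 0 0" --pt "0 0 0 0" --pt "0 0 0 0" --pt "0 0 -0.01 0" --pt "0 0 -0.03 0" --pt "0 0 -0.06 0" --pt "0 0 -0.1 0" --pt "0 0 -0.13 0" --pt "0 0 -0.13 0" --claw 0.07

```text
t: 10.4
tool_pos: [578.8, -121.0, 177.1]
tool_rot: [1.0, -0.028, 0.004, 0.001]
wrist_force: [0.1, -0.4, -0.9]
gripper_width: 0.801
```

>>> apply_moves --pt "-0.02 0 0 8" --pt "-0.04 -0.001 0 16" --pt "-0.054 -0.001 0 24" --pt "-0.054 -0.001 0 32" --pt "-0.054 -0.001 0 40" --pt "-0.054 -0.001 0 48" --pt "-0.054 -0.001 0 56" --pt "-0.054 -0.001 0 64" --pt "-0.054 -0.001 0 72" --pt "-0.054 -0.001 0 80" --pt "-0.054 -0.001 0 88" --pt "-0.054 -0.001 0 96" --pt "-0.054 -0.001 0 96" --pt "-0.054 -0.001 0 96" --pt "-0.054 -0.001 0 96" --claw 0.045

```text
t: 11.9
tool_pos: [517.5, -118.8, 158.4]
tool_rot: [0.757, -0.653, -0.029, 0.012]
wrist_force: [0.4, 0.2, -2.7]
gripper_width: 0.516
```

Run:
```python
from st import *
rel(522.4,-116.2,73)
d=get_image("wrist");import pickle;pickle.dump((s,d),open("w5.pkl","wb"))
cv2.imwrite("pics/w5.png",cv2.resize(d["img"][:,:,::-1],(800,600),interpolation=cv2.INTER_CUBIC))
```

```text
t 11.9 pos [ 517.54 -118.8   158.38] yaw -81.66 q [-0.68  0.34  0.99  1.8  -0.3   1.23 -2.59] F [ 0.4  0.2 -2.7] [ 0.14 -0.08 -0.04] gw 44.9
tool delta [  0.5 -10.   85. ]
```

View pics/w5.png

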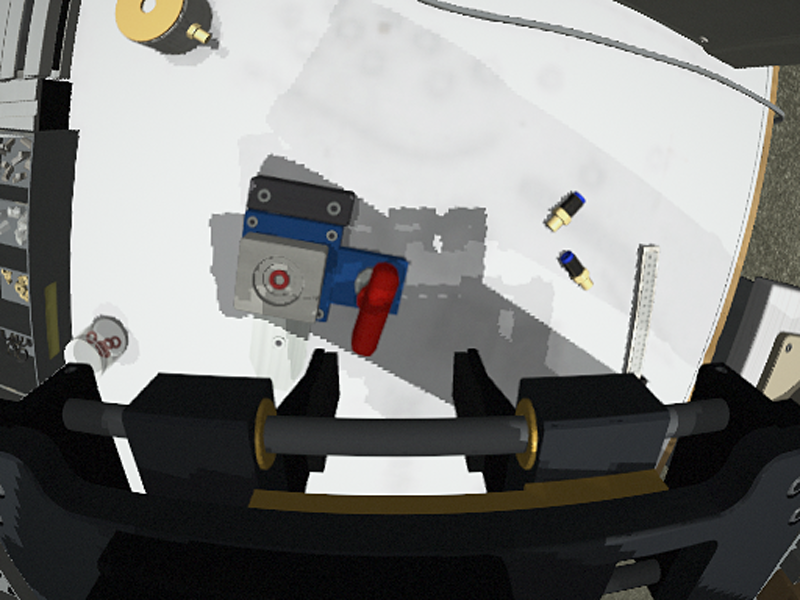

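The arm ran to its joint-7 limit (-2.59) turning that way: yaw is only -82° and the tool is tilted. The knob is visible at about (377,305). I'll unwind and come at the bar from the other side, which gives the same grasp.

>>> apply_moves --pt "0 0 0 -8" --pt "0 0 0 -16" --pt "0 0 0 -24" --pt "0 0 0 -32" --pt "0 0 0 -40" --pt "0 0 0 -48" --pt "0 0 0 -56" --pt "0 0 0 -64" --pt "0 0 0 -72" --pt "0 0 0 -80" --pt "0 0 0 -88" --pt "0 0 0 -96" --pt "0 0 0 -96" --pt "0 0 0 -96"

```text
t: 13.35
tool_pos: [517.6, -119.1, 157.9]
tool_rot: [0.992, 0.124, -0.029, -0.013]
wrist_force: [1.0, 0.2, -0.2]
gripper_width: 0.52
```

Run:
```python
from st import *
rel(522.4,-116.2,73)
import pickle;s,d=pickle.load(open("w5.pkl","rb"));T=wristT(s,d)
P=lambda x,y,z:plane(d,(x+.5)*.64-.5,(y+.5)*.64-.5,z,T)
print("seal",P(280,280,54),"knob ends",P(384,276,82),P(365,345,82))
```

```text
t 13.35 pos [ 517.6  -119.09  157.86] yaw 14.36 q [-0.44  0.27  0.68  1.79 -0.18  1.21 -1.02] F [ 1.   0.2 -0.2] [-0.   -0.08  0.01] gw 45.2
tool delta [ 9.9  1.2 84.5]
seal [ 577.41887106 -120.13544961   54.        ] knob ends [ 520.87262415 -138.32792854   82.        ] [525.58623346 -99.24949831  82.        ]
```

>>> apply_moves --pt "0 0 0 -8" --pt "0 0 0 -16" --pt "0 0 0 -24" --pt "0 0 0 -32" --pt "0 0 0 -40" --pt "0 0 0 -48" --pt "0 0 0 -56" --pt "0 0 0 -64" --pt "0 0 0 -67.5" --pt "0 0 0 -67.5" --pt "0 0 0 -67.5"

```text
t: 14.45
tool_pos: [517.7, -119.1, 157.8]
tool_rot: [0.756, 0.654, -0.017, -0.027]
wrist_force: [-0.2, -0.2, 0.5]
gripper_width: 0.513
```

Run:
```python
from st import *
print(M.round(3))
rel(522.4,-117,73)
d=get_image("wrist");import pickle;pickle.dump((s,d),open("w6.pkl","wb"))
cv2.imwrite("pics/w6.png",cv2.resize(d["img"][:,:,::-1],(800,600),interpolation=cv2.INTER_CUBIC))
```

```text
t 14.45 pos [ 517.67 -119.11  157.82] yaw 81.77 q [-0.3   0.25  0.52  1.78 -0.13  1.21  0.11] F [-0.2 -0.2  0.5] [-0.01 -0.14  0.01] gw 44.6
[[ 0.143  0.988 -0.061]
 [ 0.99  -0.142  0.018]
 [ 0.009 -0.063 -0.998]]
tool delta [ 2.   9.7 84.4]
```

View pics/w6.png

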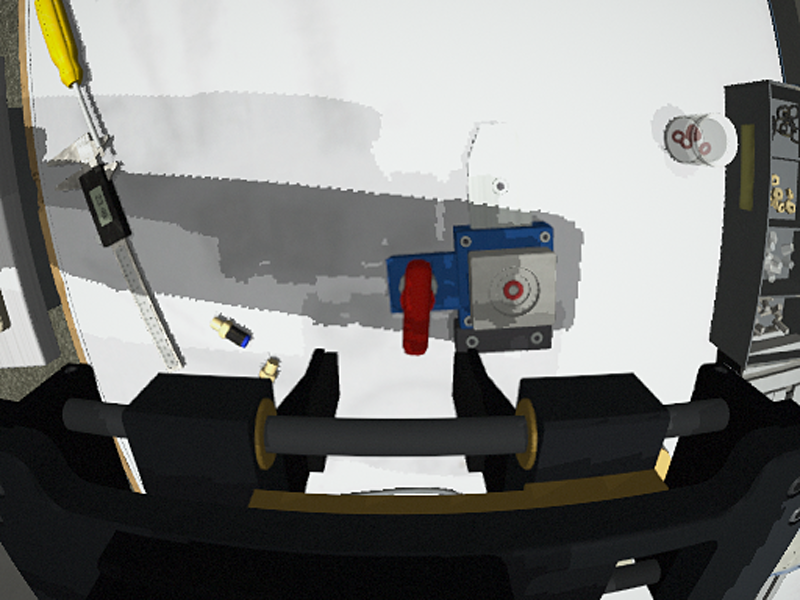

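The knob bar runs from (418,262) to (414,350), nearly along tool x. The seal is at (513,290) and the carriage is against the stop.

Run:
```python
from st import *
import pickle;s,d=pickle.load(open("w6.pkl","rb"));T=wristT(s,d)
P=lambda x,y,z:plane(d,(x+.5)*.64-.5,(y+.5)*.64-.5,z,T)
a,b=P(418,263,82),P(414,351,82)
print("seal",P(513,290,54),"knob",a,b,(a+b)/2,np.linalg.norm(a-b),np.degrees(np.arctan2(*(a-b)[1::-1])))
rel(*((a+b)/2)[:2],73)
```

```text
t 14.5 pos [ 517.68 -119.06  157.8 ] yaw 81.81 q [-0.3   0.25  0.52  1.78 -0.13  1.21  0.11] F [ 0.6 -0.1  1.1] [-0.07 -0.14  0.03] gw 45.0
seal [ 578.16340423 -118.1945595    54.        ] knob [527.29749734 -89.46515145  82.        ] [ 519.13166793 -136.48854857   82.        ] [ 523.21458263 -112.97685001   82.        ] 47.72714789973701 80.1485664630218
tool delta [ 6.   9.9 84.4]
```

>>> apply_moves --pt "0.003 0.01 0 0" --pt "0.003 0.01 0.03 0" --pt "0.003 0.01 0.055 0" --pt "0.003 0.01 0.07 0" --pt "0.003 0.01 0.08 0" --pt "0.003 0.01 0.084 0" --pt "0.003 0.01 0.084 0" --pt "0.003 0.01 0.084 0" --claw 0.045

```text
t: 15.3
tool_pos: [523.5, -116.1, 74.2]
tool_rot: [0.754, 0.656, -0.017, -0.026]
wrist_force: [-0.2, -0.1, 0.0]
gripper_width: 0.515
```

Run:
```python
from st import *
rel(522.5,-116.2,73)
d=get_image("wrist")
cv2.imwrite("pics/w7.png",cv2.resize(d["img"][:,:,::-1],(800,600),interpolation=cv2.INTER_CUBIC))
```

```text
t 15.3 pos [ 523.5  -116.11   74.19] yaw 81.98 q [-0.27  0.36  0.49  1.85 -0.2   1.05  0.16] F [-0.2 -0.1  0. ] [-0.05 -0.12 -0.05] gw 44.8
tool delta [-0.2 -0.9  1.2]
```

View pics/w7.png

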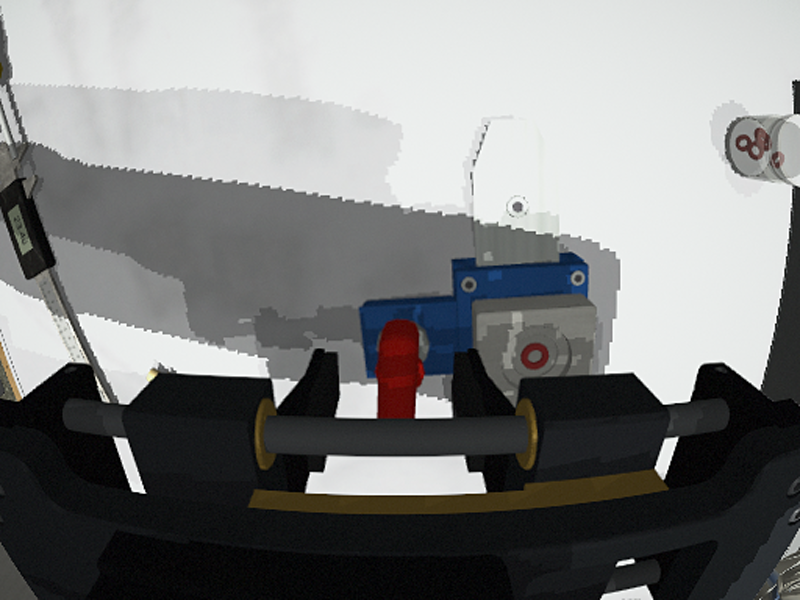

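The bar is centred between the fingers at (398,370). I'll close.

>>> apply_moves --pt "0 -0.001 0.001 0" --pt "0 -0.001 0.001 0" --pt "0 -0.001 0.001 0" --pt "0 -0.001 0.001 0" --pt "0 -0.001 0.001 0" --pt "0 -0.001 0.001 0" --pt "0 -0.001 0.001 0" --claw 0.005 --force 20

```text
t: 16.05
tool_pos: [522.7, -115.9, 72.9]
tool_rot: [0.754, 0.656, -0.016, -0.026]
wrist_force: [2.8, -0.6, 0.9]
gripper_width: 0.174
```

>>> apply_moves --pt "0 0 0 4" --pt "0 0 0 8" --pt "0 0 0 12" --pt "0 0 0 16" --pt "0 0 0 20" --pt "0 0 0 25" --pt "0 0 0 30" --pt "0 0 0 35" --pt "0 0 0 35"

```text
t: 16.95
tool_pos: [523.0, -115.8, 73.1]
tool_rot: [0.917, 0.398, -0.023, -0.02]
wrist_force: [4.1, -0.2, 4.9]
gripper_width: 0.164
```

Run:
```python
from st import *
d=get_image("wrist")
cv2.imwrite("pics/w8.png",cv2.resize(d["img"][:,:,::-1],(800,600),interpolation=cv2.INTER_CUBIC))
```

```text
t 16.95 pos [ 522.97 -115.77   73.09] yaw 46.99 q [-0.37  0.38  0.6   1.85 -0.25  1.05 -0.41] F [ 4.1 -0.2  4.9] [-0.15 -1.29 -0.05] gw 14.3
```

View pics/w8.png

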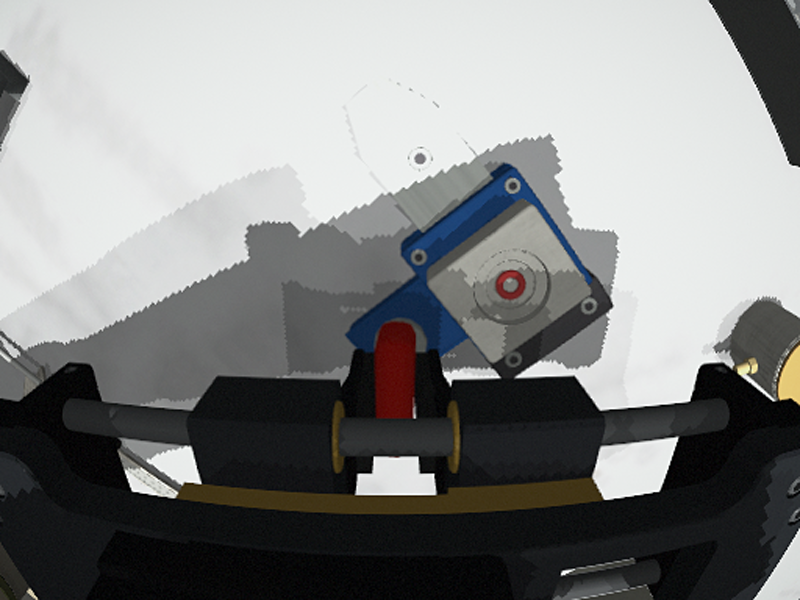

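The bar turns with the hand and the carriage stays at the stop. I'll continue to the knob's stop, expected at tool yaw ≈12°.

>>> apply_moves --pt "0 0 0 5" --pt "0 0 0 10" --pt "0 0 0 15" --pt "0 0 0 20" --pt "0 0 0 25" --pt "0 0 0 29" --pt "0 0 0 32" --pt "0 0 0 34" --pt "0 0 0 36" --pt "0 0 0 36" --pt "0 0 0 36"

```text
t: 18.1
tool_pos: [522.1, -116.2, 72.8]
tool_rot: [0.995, 0.097, -0.029, -0.012]
wrist_force: [2.7, -1.3, 5.5]
gripper_width: 0.162
```

Run:
```python
from st import *
d=get_image("wrist")
cv2.imwrite("pics/w9.png",cv2.resize(d["img"][:,:,::-1],(800,600),interpolation=cv2.INTER_CUBIC))
```

```text
t 18.1 pos [ 522.14 -116.23   72.75] yaw 11.23 q [-0.46  0.41  0.73  1.86 -0.31  1.06 -0.98] F [ 2.7 -1.3  5.5] [-0.5  -1.02  0.12] gw 14.1
```

View pics/w9.png

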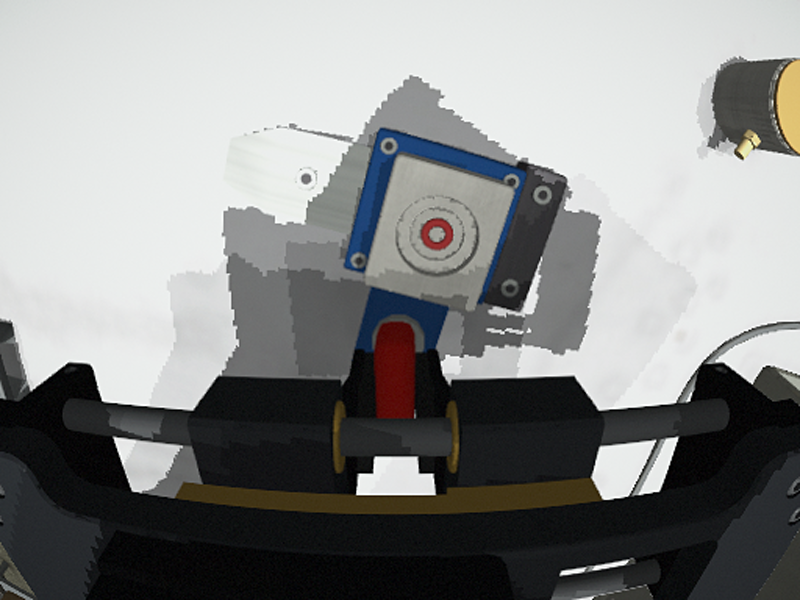

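The knob is at its stop: the twist moment rose to 0.12 N m at yaw 11°. I'll release and rise.

>>> apply_moves --pt "0 0 0 0" --pt "0 0 0 0" --pt "0 0 0 0" --pt "0 0 0 0" --pt "0 0 0 0" --pt "0 0 -0.01 0" --pt "0 0 -0.03 0" --pt "0 0 -0.06 0" --pt "0 0 -0.1 0" --pt "-0.03 0 -0.14 0" --pt "-0.05 0 -0.14 0" --pt "-0.05 0 -0.14 0" --claw 0.05

```text
t: 19.35
tool_pos: [480.2, -129.3, 216.8]
tool_rot: [0.995, 0.095, -0.028, -0.013]
wrist_force: [-0.2, -0.6, -0.8]
gripper_width: 0.573
```

Run:
```python
from st import *
d=get_image("wrist");T=wristT(s,d)
import pickle;pickle.dump((s,d),open("w10.pkl","wb"))
cv2.imwrite("pics/w10.png",cv2.resize(d["img"][:,:,::-1],(800,600),interpolation=cv2.INTER_CUBIC))
t=get_image("scene");cv2.imwrite("pics/s10.png",t["img"][:,:,::-1])
```

```text
t 19.35 pos [ 480.18 -129.25  216.77] yaw 10.93 q [-0.57  0.12  0.82  1.81 -0.09  1.32 -1.11] F [-0.2 -0.6 -0.8] [-0.   -0.07 -0.01] gw 49.9
```

View pics/w10.png

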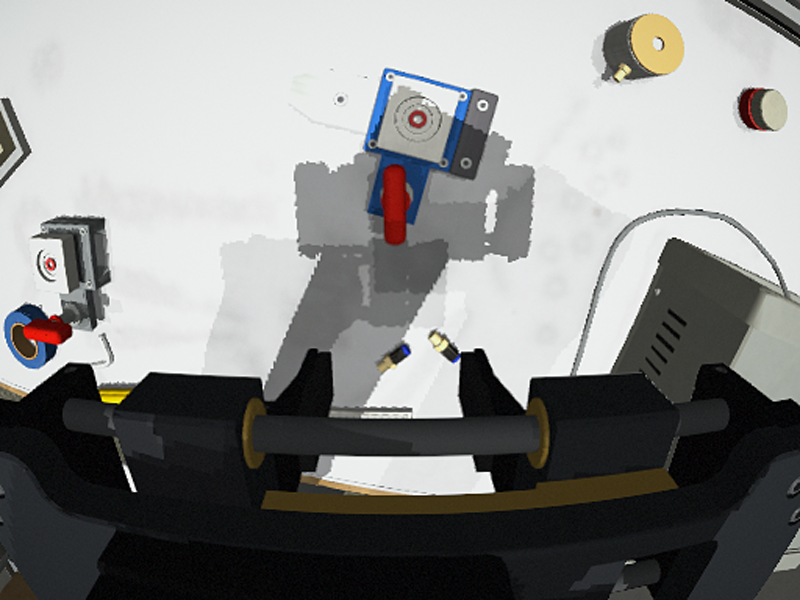

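View pics/s10.png

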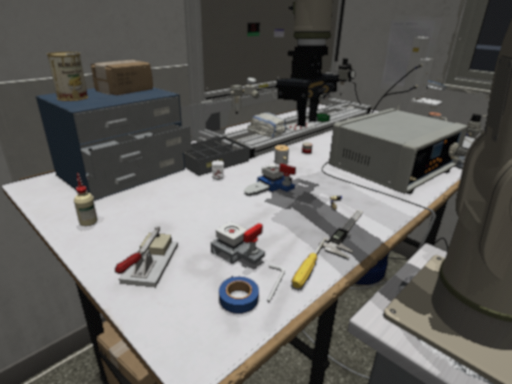

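The carriage is flush with the stop (edge at (468,130)), the bar runs from (395,170) to (396,240), and the grey carriage is untouched. I'll do a numeric check, then hand in.

Run:
```python
from st import *
import pickle;s,d=pickle.load(open("w10.pkl","rb"));T=wristT(s,d)
P=lambda x,y,z:plane(d,(x+.5)*.64-.5,(y+.5)*.64-.5,z,T)
th=np.radians(-93.2);D=np.array([np.cos(th),np.sin(th)]);N=np.array([-D[1],D[0]]);O=np.array([580.2,-86.4])
q=P(417.5,119,54)[:2]-O;print("seal in rail",q@D,q@N)
a,b=P(393,172,82),P(395,238,82);e=a-b;y=np.degrees(np.arctan2(e[1],e[0]));print("bar",np.linalg.norm(e),"yaw",y,"joint",np.radians(86.8-y))
print(telemetry.read_state()["qvel"].round(3))
arm.hand_in()
```

```text
t 19.45 pos [ 481.47 -127.57  215.4 ] yaw 11.08 q [-0.57  0.12  0.81  1.8  -0.1   1.32 -1.11] F [-0.4  1.1  0.3] [-0.01 -0.06 -0.01] gw 50.3
seal in rail 32.98082818870376 -1.8386510512048873
bar 40.88669585297988 yaw 12.519974288826653 joint 1.2964310171260176
[ 0.001  0.037 -0.015 -0.009 -0.006 -0.005  0.002]
the job is handed in; nothing more can be done
```

The blue carriage is on the rail and home against the stop block, its red knob is tight, and I handed the job in at about 19.5 s of the 64 s allowed.

I gripped the carriage by its seal block, carried it about 2 mm off the table over the rail's nose, and slid it on until it met the stop with about 5 N. I then gripped the knob bar, turned it clockwise to its stop, let go and backed off.

| Last check (wrist picture) | Measured | Required |
|---|---|---|
| Carriage along the rail (x) | 33.0 mm | 23 to 43 mm |
| Carriage across the rail (y) | -1.8 mm | within ±10 mm |
| Knob turn | 1.30 rad | above 1.05 rad |

The grey carriage looks unmoved in the picture, and the gripper was clear of everything with no force on the wrist.

- **Wrong turn first:** my first approach to the knob ran joint 7 to its limit and left the tool tilted by about 3.6°. I backed out and gripped the bar from the other side; the tilt stayed but did no harm.
- **Disagreements:** different views put the knob's centre up to 6 mm apart, so I used the position worked out from the carriage's geometry. The measured bar length came out at 41 mm against the stated 50, because I marked points short of its ends.

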